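# Clean and set the lock nut of a phone holder

### The arm

A 6-joint arm with a two-finger parallel gripper is mounted at the origin on the work surface. World frame = base frame: x ahead of the robot, y to its left, z up, the work surface at z = 0. Lengths are in m, angles in rad, forces in N, time in s.
With the tool pointing down it reaches from about 0.3 to 0.775 m from the base axis. Payload 14.6 kg.
Tool frame: the origin (TCP) lies on the centre line of the jaws, within the pads' length; the fingertips stand 25 mm ahead of it and the grasp point (between the pads) lies 6 mm ahead of it (ctrl.tip_reach is the distance from the TCP to the fingertips, in m); z points along the fingers, y is the line along which they close (so a half turn about z gives the same grasp; the last joint's range is limited). The gripper opens to 94 mm and grips with 3 to 60 N. Pads are 16 mm wide; open, the fingers measure 119 mm over their backs; the gripper's body (75 mm by 177 mm) begins 78 mm behind the grasp point.
Start: joints at [1.161, 0.3, 1.521, -0, 1.321, -0.067], TCP at [0.185, 0.518, 0.23] pointing down, gripper open.
Joint ranges: [-3.03, 3.03], [-0.79, 2.21], [0.23, 2.52], [-1.04, 4.18], [0, 3.07], [-2.55, 2.55]. Speed limits (rad/s): [2.22, 2.22, 2.57, 3.14, 3.14, 3.14].

### API

Orientations are given as [roll, pitch, yaw] about the fixed x, y, z axes, in that order (R = Rz(yaw) Ry(pitch) Rx(roll)).
In Python, from station import ctrl gives the robot as it stands. The module is installed in compiled form; this text tells all that it offers.
- The arm moves only by the tool apply_moves, never from a script. Its argument "deltas" is a list of rows, each a list of 7 numbers: the closure in counts, from 0 (fully open) to 255 (shut), then the shift along the world's x, y, z in cm, then the turn, a rotation vector about the world's x, y, z in rad. In form: [[jaw, tx, ty, tz, ax, ay, az], ...]. A call has 1 to 10 rows; each row shifts and turns the commanded pose from where the row before left it; what a row does not reach is not made up. A row lasts 1/10 s, in which the tool goes at most 50 mm and 8.59 degrees, less where a joint would pass 70% of its speed; a pose out of reach is approached as far as the arm can. A call with a gripper value outside its range is refused whole. The fingers move at their own pace and stop on an object; "grip_force" is the grip in N (left out, the last holds). Time passes only in rows, so rows that do not move let the fingers close. It gives the time, the measured TCP pose, the force, the opening and the grip force at its end, in the units of the state.
- ctrl.get_obs(): the state, without advancing time (a new reading comes with each control period).
- ctrl.camera(name): name is "scene" or "top" or "wrist"; returns a dict with "img" (400x640x3 uint8, red, green, blue), "K" (3x3 intrinsics, pixels), "k1" (the pictures are not rectified: a ray, as slopes to the right and down, at radius r is drawn at 1 + k1 r^2 times it, then the intrinsics apply), "pose" (4x4, takes a point from camera to world coordinates); the wrist camera has in their place "hand_eye" (4x4, takes a point from camera to tool coordinates, whose origin is the TCP and whose axes are the flange's). Camera axes: x right, y up, looking along -z (the intrinsics and any distortion apply to the point x, -y, -z); pixel columns grow to the right and rows downward; lengths in m; the calibration is good to about 2 mm. A picture is of the moment at which its call begins: read the wrist's pose just before it. There is no depth.
- ctrl.hand_in(): hands the job in; it is judged then, once.
The state is a dict: "time_s": time; "qpos": joint angles; "joint_vel": joint speeds; "tau": joint torques, N m; "ee_pos": TCP position; "eef_rot": TCP orientation; "force": force on the tool from outside, world axes, zero at the start; "moment": the same for the moment, N m; "grip_width": finger opening in m; "grip_force": force on a finger pad.
Only numpy, scipy, OpenCV 4.12 (cv2) and the standard library are available. Lean on these libraries where they do the work, as an engineer would, in place of code of your own. Each camera call takes 0.05 s, during which the arm holds its last target. There are 200 camera calls.

### The job

Pick up the blower pen, aim its nozzle level at the gap under the phone holder's knurled nut from a few centimetres away and hold it steady there for a good second, then lay it back down flat on the mat and let go. Then screw the nut clockwise until it bottoms out on its seat, back it off a quarter turn, and finish while still holding the nut there in the gripper; leave the other things on the mat where they are.

Things in the scene. Friction and masses are not known exactly. Their poses are not given: they have to be found in the camera images.
- blower: The blower pen: black plastic box-shaped handle 120 mm long (x), 26 wide (y), 32 high (z), thin steel nozzle out of its +x end; 175 mm in all, 90 to 180 g. Lies flat on the blue mat (top 3 mm above the bench), near and parallel to a screwdriver; either may be nearer the robot. Origin: centre of the handle's underside; mass centre about 2 mm ahead. x along the nozzle, z up. Grip it across its width.
- blower_tip (a point): The tip of the blower's nozzle, 115 mm along x from the blower's origin and 16 mm above its underside; same axes as the blower. The air leaves along +x.
- seat (a point): The blower's target: on the axis of the holder's upright stud, in the gap between the nut and the face it bottoms on; 3 mm above that face, 66 mm above the bench. That face is the top of a round boss: 44 mm thick up to 29 mm above the bench, then 29 mm thick up to 63 mm.
- holder: The phone holder, fixed: an aluminium plate 235 x 90 x 12 mm on the mat with a phone clamped on it. Origin: on the stud's axis, at the plate's underside, 3 mm above the bench. The plate reaches 42 mm from there towards the robot (-x) and 192 mm away from it (+x), 45 mm to either side; all but boss, stud and nut is under 32 mm high.
- nut: Round knurled steel nut on the stud, 43 mm in diameter, 24 mm high, already started on its thread; wider than the boss below. Origin: centre of its underside, 63 mm above the bench when bottomed, and 2 mm higher per radian unscrewed. x points along a raised index rib on its top. The 13 mm stud stands out above it to 111 mm. It takes under 0.1 N m to turn, stays as left and stops hard at the bottom.
- thread (a joint): The turn of the nut in rad: 0 is bottomed out on the seat; positive is how far it is unscrewed (counter-clockwise from above), so clockwise from above lowers it. A quarter turn is 1.57. It starts 2.2 to 3.6 rad from the bottom.
- screwdriver: Bystander: a screwdriver with a green handle, 180 mm long, lying along its x axis, under 35 mm high.
- tweezers: Bystander: dark steel tweezers, 130 mm long along x, 8 mm high, lying on the mat.
- scraper: Bystander: yellow plastic scraper, 120 mm long along x, 55 mm wide at its blade, 6 mm thick.
- jar: Bystander: small round jar with a black cap, 48 mm in diameter, 45 mm high.
- tray: Bystander: clear open tray with three compartments, 80 x 120 x 22 mm.
- battery: Bystander: flat black phone battery, 42 x 75 x 5 mm.
Mind the look-alikes: they are no part of the job. What is meant by the blower is not orange, and is the larger of those in its own colour.

How it is judged:
On the way, in this order (a step that is already met when the one before it is completed fails the run):
1. the blower, held in the fingers off the mat and steady, points at the gap under the nut for a second: its line passes within about 12 mm of the target, nozzle tip 15 to 95 mm away (contact force between the fingers and blower above 0.5 N and height (world z) of blower above 0.02 m and linear speed of blower below 0.03 m/s and x of seat in the frame of blower_tip between 0.015 and 0.095 m and y of seat in the frame of blower_tip between -0.012 and 0.012 m and z of seat in the frame of blower_tip between -0.012 and 0.012 m), for 1 s.
2. the blower lies flat on the mat again, let go (height (world z) of blower below 0.008 m and angle between blower's own z axis and vertical below 0.15 rad and contact force between the fingers and blower below 0.1 N and linear speed of blower below 0.02 m/s), for 0.2 s.
3. the nut is bottomed out on its seat (value of joint thread below 0.08 rad), for 0.1 s.
At the end, for the whole second after the job is handed in: The nut has been bottomed and stands a quarter turn (1.57 rad, within 0.3) back from the bottom, at rest, gripped by the fingers with at least 2 N; the blower lies flat and still on the mat (value of joint thread between 1.27 and 1.87 rad and velocity of joint thread between -0.1 and 0.1 rad/s and contact force between the fingers and nut above 2 N and height (world z) of blower below 0.008 m and angle between blower's own z axis and vertical below 0.15 rad and linear speed of blower below 0.02 m/s); the arm keeps its last pose, push and grip.
It fails at once if the other things on the mat are disturbed (any moved more than 30 mm) (distance of any of screwdriver, tweezers, scraper, jar, tray, battery from where it was at the start of the episode above 0.03 m).
It also fails if it takes over 72 s, if anything falls off the work surface, if the arm or the gripper's body presses on something with over 40 N, if the wrist force passes 120 N, or if a joint passes its speed limit or range.

## Working session

There is one attempt and no reset: what is moved stays moved. The work goes in short steps, Python scripts to look and compute and a tool call to move; the robot and the scene stay as the last step left them, time stands still between calls to the robot, and variables do not carry over. Pictures are saved under pics/ and viewed, at most 10 in all, crops included, and the job is handed in when it is done.

Besides the shell and the picture viewer there is one more tool, called after "Request:" as name([rows], argument=value, ...), one row to a line, values as JSON. apply_moves: Moves the arm, as the interface text tells. Its arguments: {"type":"object","properties":{"deltas":{"type":"array"},"grip_force":{"type":"number"}},"required":["deltas"]}

```bash
mkdir -p pics; cat > h.py <<'E'
import numpy as np, cv2
from station import ctrl
from scipy.spatial.transform import Rotation as R
def ray(c,u,v,pose=None):
    K=c['K'];k1=c['k1'];P=c['pose'] if pose is None else pose
    d=np.array([(u-K[0,2])/K[0,0],(v-K[1,2])/K[1,1]]);s=d.copy()
    for _ in range(30): s=d/(1+k1*(s@s))
    return P[:3,3],P[:3,:3]@np.array([s[0],-s[1],-1.])
def onz(c,u,v,z,pose=None):
    o,d=ray(c,u,v,pose);return o+d*(z-o[2])/d[2]
def proj(c,p,pose=None):
    P=c['pose'] if pose is None else pose
    q=np.linalg.inv(P)@np.append(p,1);s=np.array([q[0],-q[1]])/-q[2]
    s=s*(1+c['k1']*(s@s));K=c['K'];return K[0,0]*s[0]+K[0,2],K[1,1]*s[1]+K[1,2]
def wpose(o,c):
    T=np.eye(4);T[:3,:3]=R.from_euler('xyz',o['eef_rot']).as_matrix();T[:3,3]=o['ee_pos'];return T@c['hand_eye']
E
python3 - <<'E'
from h import *
import pickle
o=ctrl.get_obs();print(o)
for n in ['top','scene']:
    c=ctrl.camera(n);pickle.dump(c,open(n+'.pkl','wb'));cv2.imwrite(f'pics/{n}0.png',c['img'][:,:,::-1]);print(n,c['K'],c['k1'],c['pose'])
E
```

```text
{'time_s': 0.0, 'qpos': array([ 1.16139026e+00,  3.00500050e-01,  1.52159197e+00, -1.41844410e-05,
        1.32068444e+00, -6.65902764e-02]), 'joint_vel': array([-2.16409693e-03,  1.19317909e-03, -5.40292166e-05, -3.62290320e-04,
        5.44622819e-05,  5.11735776e-04]), 'tau': array([-6.49171470e-04, -5.31811881e+01, -3.52725291e+01,  7.07206596e-02,
        2.44758086e-02, -1.27267426e-04]), 'ee_pos': array([0.18478447, 0.51778042, 0.22986582]), 'eef_rot': array([-3.14041055e+00, -6.50633704e-05,  2.79878035e+00]), 'force': array([0.84281569, 0.28722433, 0.44652499]), 'moment': array([-0.02083524, -0.00661677,  0.01614388]), 'grip_force': 0.0, 'grip_width': 0.09392911076485146}
top [[441.57245321   0.         324.95483532]
 [  0.         441.57245321 198.82247647]
 [  0.           0.           1.        ]] -0.007187808022793017 [[-4.24661055e-03  9.80867748e-01 -1.94628947e-01  2.25693539e-01]
 [-9.99737457e-01  2.18059848e-04  2.29122316e-02 -7.40896753e-02]
 [ 2.25163098e-02  1.94675147e-01  9.80609302e-01  1.21823820e+00]
 [ 0.00000000e+00  0.00000000e+00  0.00000000e+00  1.00000000e+00]]
scene [[372.79296675   0.         314.35640674]
 [  0.         372.79296675 192.37604793]
 [  0.           0.           1.        ]] -0.005893113548193881 [[-0.73731587 -0.50375301  0.45010912  0.90457928]
 [ 0.6753698  -0.56497737  0.47400022  0.35073289]
 [ 0.01552243  0.65347799  0.75678635  0.77061165]
 [ 0.          0.          0.          1.        ]]
```

View pics/top0.png

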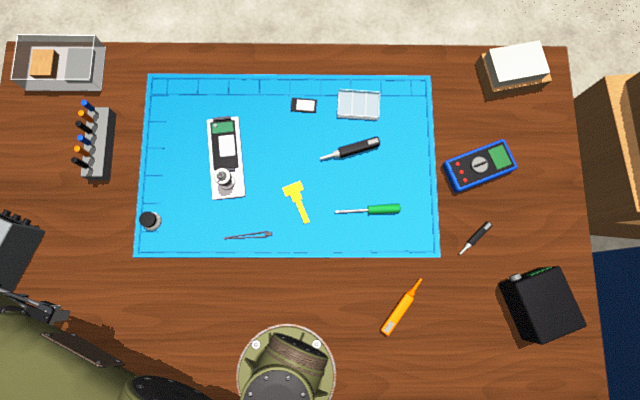

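View pics/scene0.png

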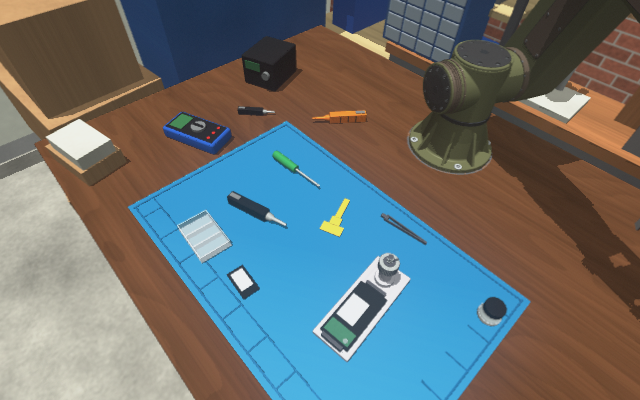

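Top view: there are three blower-like pens. A black one lies on the mat at (350,150), a small black one off the mat at (476,238), and an orange one at (402,307). The one on the mat at (350,150) fits: it is black, the larger of the two black ones, and lies near the screwdriver at (370,210). The holder's nut is at about (223,177).

I'll confirm it in an enlarged crop.

```bash
python3 - <<'E'
from h import *
import pickle
t=pickle.load(open('top.pkl','rb'));s=pickle.load(open('scene.pkl','rb'))
a=cv2.resize(t['img'][130:170,310:390],None,fx=7,fy=7,interpolation=cv2.INTER_CUBIC)
b=cv2.resize(t['img'][160:200,200:250],None,fx=4.8,fy=7,interpolation=cv2.INTER_CUBIC)[:280,:240]
d=cv2.resize(s['img'][185:235,220:300],None,fx=7,fy=6,interpolation=cv2.INTER_CUBIC)
e=cv2.resize(s['img'][245:295,365:413],None,fx=5,fy=6,interpolation=cv2.INTER_CUBIC)
im=np.vstack([np.hstack([a,b]),np.hstack([d,e])])
cv2.imwrite('pics/crop.png',im[:,:,::-1]);print(im.shape)
for n,u,v,z in [('tip',320,158.5,.019),('rear',379.5,144,.035)]: print(n,onz(t,u,v,z))
E
```

```text
(580, 800, 3)
tip [ 0.57964419 -0.08862583  0.019     ]
rear [ 0.61765515 -0.25574048  0.035     ]
```

View pics/crop.png

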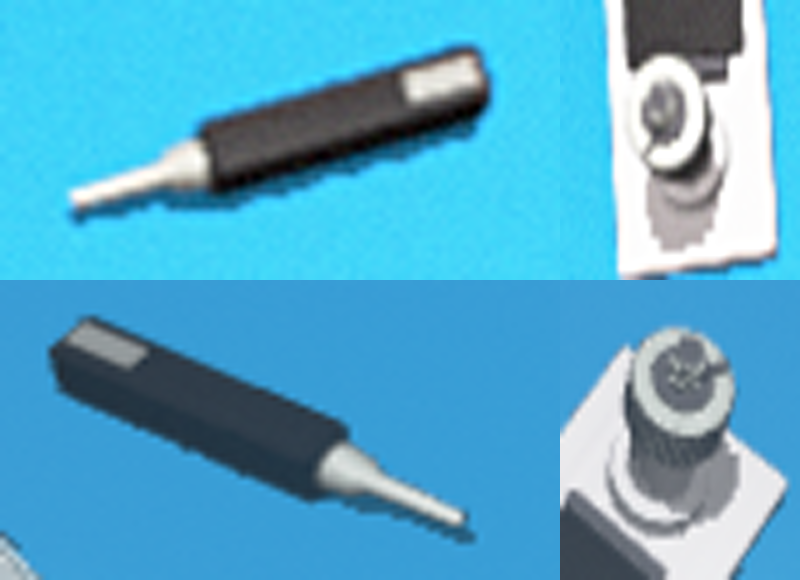

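Confirmed: the black pen on the mat, with nozzle tip at px (320,158.5), is the blower. The nut's top is at top px (222.3,176.2) and scene px (389.6,261). Next I'll triangulate.

```bash
python3 - <<'E'
from h import *
import pickle
t=pickle.load(open('top.pkl','rb'));s=pickle.load(open('scene.pkl','rb'))
o1,d1=ray(t,222.3,176.2);o2,d2=ray(s,389.6,261)
k=np.linalg.lstsq(np.c_[d1,-d2],o2-o1,rcond=None)[0];print('nut',o1+k[0]*d1,o2+k[1]*d2)
# tip, scene crop (465,520)
o1,d1=ray(t,320,158.3);o2,d2=ray(s,220+465/7,185+240/6)
k=np.linalg.lstsq(np.c_[d1,-d2],o2-o1,rcond=None)[0];print('tip',o1+k[0]*d1,o2+k[1]*d2)
for z in(.087,.092): print(onz(t,222.3,176.2,z),onz(s,389.6,261,z))
c=ctrl.camera('wrist');o=ctrl.get_obs();print(c['hand_eye'],c['K'],c['k1'],wpose(o,c)[:3])
E
```

```text
nut [0.51014469 0.16839146 0.08932474] [0.50998768 0.16866219 0.08934332]
tip [ 0.58068625 -0.08864574  0.01745656] [ 0.58044019 -0.08833278  0.01738003]
[0.51073045 0.16889079 0.087     ] [0.50863042 0.16803593 0.087     ]
[0.50947061 0.16781684 0.092     ] [0.51152643 0.16937219 0.092     ]
[[ 9.45984479e-04  9.68833286e-01  2.47711869e-01  7.27105543e-02]
 [ 9.99999500e-01 -8.35992449e-04 -5.49213470e-04 -1.02950749e-03]
 [-3.25011039e-04  2.47712264e-01 -9.68833592e-01 -1.54116393e-01]
 [ 0.00000000e+00  0.00000000e+00  0.00000000e+00  1.00000000e+00]] [[331.96471712   0.         311.38253887]
 [  0.         331.96471712 198.9031493 ]
 [  0.           0.           1.        ]] -0.062363201353226184 [[ 3.35228643e-01 -9.12829898e-01 -2.33159459e-01  1.16025759e-01]
 [ 9.42136671e-01  3.24669324e-01  8.34764836e-02  5.41443776e-01]
 [-5.00106055e-04 -2.47651785e-01  9.68848979e-01  3.84170411e-01]]
```

Request:
apply_moves([
  [0,2.1,-3.6,0,0,0,-0.05],
  [0,2.1,-3.6,0,0,0,-0.05],
  [0,2.1,-3.6,0,0,0,-0.05],
  [0,2.1,-3.6,0,0,0,-0.05],
  [0,2.1,-3.6,0,0,0,-0.05],
  [0,2.1,-3.6,0,0,0,-0.05],
  [0,2.1,-3.6,0,0,0,-0.05],
  [0,2.1,-3.6,0,0,0,-0.05],
  [0,2.1,-3.6,0,0,0,-0.05],
  [0,2.1,-3.6,0,0,0,-0.05],
], grip_force=25)

```text
time_s: 1.15
ee_pos: [0.3953, 0.1564, 0.2305]
eef_rot: [3.141, 0.0, 2.297]
force: [-0.0, 1.3, -0.3]
grip_width: 0.0937
grip_force: 0.0
```

Request:
apply_moves([
  [0,2.1,-3.6,0,0,0,-0.05],
  [0,2.1,-3.6,0,0,0,-0.05],
  [0,2.1,-3.6,0,0,0,-0.05],
  [0,2.1,-3.6,0,0,0,-0.05],
  [0,2.1,-3.6,0,0,0,-0.05],
  [0,2.1,-3.6,0,0,0,-0.05],
  [0,2.1,-3.6,0,0,0,-0.05],
  [0,2.1,-3.6,0,0,0,-0.05],
  [0,2.1,-3.6,0,0,0,-0.05],
  [0,2.1,-3.6,0,0,0,-0.05],
])

```text
time_s: 2.15
ee_pos: [0.6054, -0.2036, 0.2301]
eef_rot: [-3.141, -0.0, 1.797]
force: [0.3, 0.7, -0.1]
grip_width: 0.094
grip_force: 0.0
```

Request:
apply_moves([
  [0,0,0,0,0,0,0],
  [0,0,0,0,0,0,0],
  [0,0,0,0,0,0,0],
])

```text
time_s: 2.45
ee_pos: [0.6046, -0.2012, 0.2304]
eef_rot: [-3.141, -0.0, 1.8]
force: [-0.1, -0.3, 0.9]
grip_width: 0.094
grip_force: 0.0
```

```bash
python3 - <<'E'
from h import *
import pickle
o=ctrl.get_obs();c=ctrl.camera('wrist');P=wpose(o,c);pickle.dump((c,P),open('w1.pkl','wb'))
cv2.imwrite('pics/w1.png',c['img'][:,:,::-1]);print(o['time_s'],o['ee_pos'],o['eef_rot'],o['qpos'])
print(proj(c,[.5805,-.0885,.019],P),proj(c,[.605,-.2,.035],P))
E
```

```text
2.45 [ 0.60461602 -0.20120243  0.23043056] [-3.14136671e+00 -2.80312133e-04  1.79983965e+00] [-3.78758058e-01  4.97935013e-01  1.24702051e+00  1.02630506e-04
  1.39698268e+00 -6.07819177e-01]
(np.float64(314.7568414351223), np.float64(71.63597679038655)) (np.float64(313.21073576682335), np.float64(181.82440063395592))
```

View pics/w1.png

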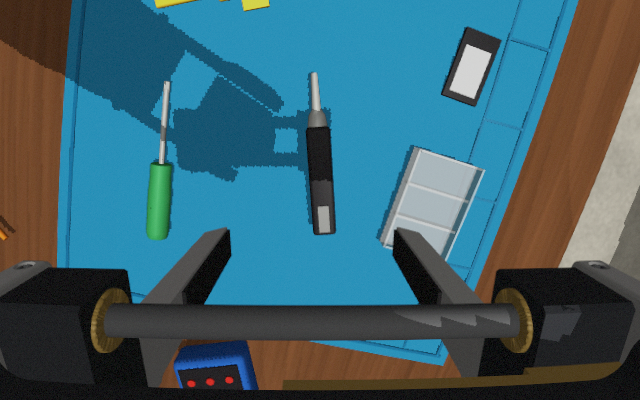

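The wrist view shows the blower's tip at (314,73), the handle front at (317.5,127) and the rear at (323,234). The tray at (383,240) is clear of the fingers.

```bash
python3 - <<'E'
from h import *
import pickle
c,P=pickle.load(open('w1.pkl','rb'))
t=onz(c,314,72.5,.019,P);f=onz(c,317.5,127,.035,P);r=onz(c,323.5,234.5,.035,P);print(t,f,r)
# axis via dark mask rows
for v in (135,150,165,185):
    row=c['img'][v].astype(int); m=np.where((row[280:360,2]<100)&(row[280:360].max(1)<90))[0]+280
    print(v,m.min(),m.max(),onz(c,m.min()-.5,v,.035,P)[:2],onz(c,m.max()+.5,v,.035,P)[:2])
d=t-r;d[2]=0;print(np.linalg.norm(d),np.arctan2(d[1],d[0])); d/=np.linalg.norm(d)
print('orig',t-.115*d,r+.06*d)
E
```

```text
[ 0.57992891 -0.08952149  0.019     ] [ 0.5960823  -0.14280175  0.035     ] [ 0.62995851 -0.25576626  0.035     ]
135 306 329 [ 0.58584627 -0.15358619] [ 0.6101074  -0.14789474]
150 307 330 [ 0.59034896 -0.16848986] [ 0.61485814 -0.16274152]
165 308 331 [ 0.59494113 -0.18369128] [ 0.61971002 -0.17788424]
185 309 332 [ 0.60086534 -0.20454161] [ 0.62599933 -0.19865358]
0.1736095757215699 1.8631147366830372
orig [ 0.61306881 -0.199643    0.019     ] [ 0.61266813 -0.19831156  0.035     ]
```

Request:
apply_moves([
  [0,0.2,0.1,-3,0,0,0.021],
  [0,0.2,0.1,-4,0,0,0.021],
  [0,0.2,0.1,-4,0,0,0.021],
  [0,0.2,0.1,-4,0,0,0],
  [0,0,0,-2.5,0,0,0],
  [0,0,0,-1.5,0,0,0],
  [0,0,0,-0.7,0,0,0],
  [0,0,0,0,0,0,0],
  [0,0,0,0,0,0,0],
])

```text
time_s: 3.4
ee_pos: [0.6135, -0.1982, 0.035]
eef_rot: [3.14, 0.001, 1.862]
force: [0.8, -0.3, -0.0]
grip_width: 0.0942
grip_force: 0.0
```

Request:
apply_moves([
  [200,0,0,0,0,0,0],
  [200,0,0,0,0,0,0],
  [200,0,0,0,0,0,0],
  [200,0,0,0,0,0,0],
  [200,0,0,0,0,0,0],
  [200,0,0,0,0,0,0],
  [200,0,0,0,0,0,0],
  [200,0,0,0,0,0,0],
], grip_force=25)

```text
time_s: 4.2
ee_pos: [0.6129, -0.198, 0.0334]
eef_rot: [-3.142, -0.0, 1.862]
force: [-0.9, -0.6, -0.1]
grip_width: 0.0336
grip_force: 0.0
```

Request:
apply_moves([
  [200,0,0,0,0,0,0],
  [200,0,0,0,0,0,0],
  [200,0,0,0,0,0,0],
  [200,0,0,0,0,0,0],
])

```text
time_s: 4.6
ee_pos: [0.6129, -0.198, 0.0334]
eef_rot: [3.142, -0.0, 1.862]
force: [1.2, 0.5, -0.3]
grip_width: 0.0262
grip_force: 25.0
```

Request:
apply_moves([
  [200,0,0,0.5,0,0,0],
  [200,0,0,1.4,0,0,0],
  [200,0,0,1.5,0,0,0],
  [200,0,0,1.3,0,0,0],
  [200,0,0,0,0,0,0],
  [200,0,0,0,0,0,0],
])

```text
time_s: 5.2
ee_pos: [0.6129, -0.198, 0.0809]
eef_rot: [3.141, 0.0, 1.862]
force: [-0.8, -0.0, -0.9]
grip_width: 0.0258
grip_force: 25.0
```

Request:
apply_moves([
  [200,-0.3,1.0,0,0,0,0],
  [200,-0.8,3,0,0,0,0],
  [200,-0.9,3.5,0,0,0,0],
  [200,-0.9,3.5,0,0,0,0],
  [200,-0.9,3.5,0,0,0,0],
  [200,-0.9,3.5,0,0,0,0],
  [200,-0.6,2,0,0,0,0],
  [200,-0.3,1.0,0,0,0,0],
  [200,0,0,0,0,0,0],
  [200,0,0,0,0,0,0],
])

```text
time_s: 6.2
ee_pos: [0.557, 0.0114, 0.0803]
eef_rot: [-3.141, 0.0, 1.862]
force: [0.4, -0.1, -1.5]
grip_width: 0.0259
grip_force: 25.0
```

```bash
python3 - <<'E'
from h import *
o=ctrl.get_obs();c=ctrl.camera('wrist');P=wpose(o,c);s=ctrl.camera('scene');t=ctrl.camera('top')
print(o['time_s'],o['ee_pos'],o['eef_rot'],proj(c,[.510,.1685,.066],P))
a=cv2.resize(c['img'][0:240,180:460],(466,400));b=cv2.resize(t['img'][140:215,205:300],None,fx=3.4,fy=4,interpolation=cv2.INTER_CUBIC)
d=cv2.resize(s['img'][215:315,300:432],None,fx=2.5,fy=2,interpolation=cv2.INTER_CUBIC)
im=np.zeros((520,800,3),np.uint8);im[:400,:466]=a;im[:300,470:470+b.shape[1]]=b;im[310:510,470:800]=d[:,:330]
cv2.imwrite('pics/aim.png',im[:,:,::-1])
E
```

```text
6.2 [0.55696592 0.01144515 0.08029275] [-3.14144862e+00  8.05794654e-05  1.86159579e+00] (np.float64(314.81564491121077), np.float64(-94.75220458184288))
```

View pics/aim.png

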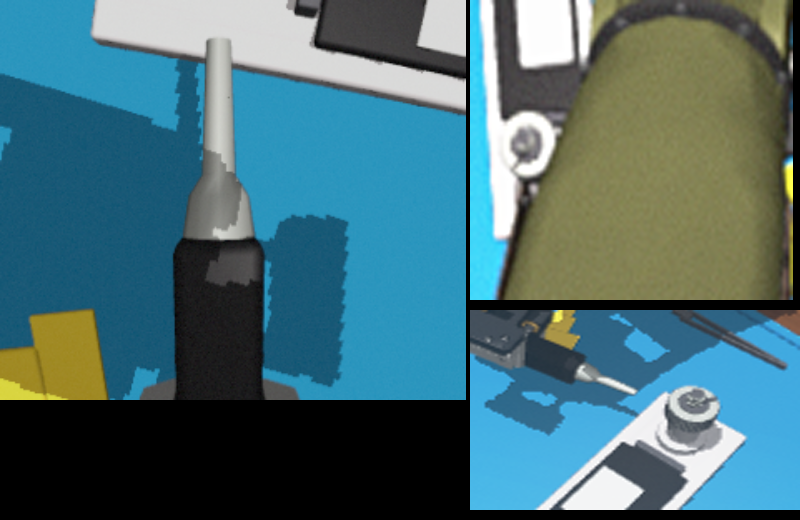

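The aim picture shows the nozzle level and pointing at the nut. The tip is at wrist px (311,24) and scene px (365.6,255.5). I'll triangulate it.

```bash
python3 - <<'E'
from h import *
o=ctrl.get_obs();c=ctrl.camera('wrist');P=wpose(o,c);s=ctrl.camera('scene')
print(o['ee_pos'])
o1,d1=ray(c,311,24,P);o2,d2=ray(s,365.6,255.5)
k=np.linalg.lstsq(np.c_[d1,-d2],o2-o1,rcond=None)[0];T=(o1+k[0]*d1+o2+k[1]*d2)/2;print('tip',o1+k[0]*d1,o2+k[1]*d2)
# handle front (219,238) of crop and rear of visible, in wrist
f=onz(c,180+219*.6,238*.6,.067+.016,P);b=onz(c,180+219*.6,385*.6,.083,P);print(f,b)
d=f-b;print(np.arctan2(d[1],d[0]))
e=np.array([.510,.1685,.066])-T;u=np.array([np.cos(1.862),np.sin(1.862),0]);print(e@u,e@np.array([-u[1],u[0],0]),e[2])
E
```

```text
[0.55701977 0.0110459  0.08028385]
tip [0.52309546 0.11910329 0.06537129] [0.52446233 0.11797656 0.06500662]
[0.53883429 0.06715191 0.083     ] [0.55092379 0.02675205 0.083     ]
1.8615614110198129
0.05181270392103809 -0.0011450175098786748 0.0008110452810279889
```

Request:
apply_moves([
  [200,0,0,0,0,0,0],
  [200,0,0,0,0,0,0],
  [200,0,0,0,0,0,0],
  [200,0,0,0,0,0,0],
  [200,0,0,0,0,0,0],
  [200,0,0,0,0,0,0],
  [200,0,0,0,0,0,0],
])

```text
time_s: 7.15
ee_pos: [0.5569, 0.012, 0.0804]
eef_rot: [-3.142, 0.0, 1.862]
force: [0.4, -0.0, -2.9]
grip_width: 0.0259
grip_force: 25.0
```

Request:
apply_moves([
  [200,0,0,0,0,0,0],
  [200,0,0,0,0,0,0],
  [200,0,0,0,0,0,0],
  [200,0,0,0,0,0,0],
  [200,0,0,0,0,0,0],
  [200,0,0,0,0,0,0],
  [200,0,0,0,0,0,0],
  [200,0,0,0,0,0,0],
  [200,0,0,0,0,0,0],
  [200,0,0,0,0,0,0],
])

```text
time_s: 8.15
ee_pos: [0.5569, 0.012, 0.0805]
eef_rot: [3.142, 0.0, 1.862]
force: [-0.0, 0.3, -1.6]
grip_width: 0.026
grip_force: 25.0
```

Request:
apply_moves([
  [200,0.3,-1.0,0,0,0,0],
  [200,0.8,-3,0,0,0,0],
  [200,0.9,-3.5,0,0,0,0],
  [200,0.9,-3.5,0,0,0,0],
  [200,0.9,-3.5,0,0,0,0],
  [200,0.9,-3.5,0,0,0,0],
  [200,0.6,-2,0,0,0,0],
  [200,0.3,-1.0,0,0,0,0],
  [200,0,0,0,0,0,0],
  [200,0,0,0,0,0,0],
])

```text
time_s: 9.15
ee_pos: [0.6127, -0.1973, 0.0803]
eef_rot: [-3.141, -0.0, 1.862]
force: [-0.1, 0.8, -1.1]
grip_width: 0.0257
grip_force: 25.0
```

Request:
apply_moves([
  [200,0,0,-1.5,0,0,0],
  [200,0,0,-1.5,0,0,0],
  [200,0,0,-1.0,0,0,0],
  [200,0,0,-0.4,0,0,0],
  [200,0,0,-0.2,0,0,0],
  [200,0,0,0,0,0,0],
  [200,0,0,0,0,0,0],
  [200,0,0,0,0,0,0],
])

```text
time_s: 9.95
ee_pos: [0.6131, -0.1981, 0.035]
eef_rot: [3.141, 0.001, 1.862]
force: [0.6, 0.2, -1.9]
grip_width: 0.0254
grip_force: 25.0
```

Request:
apply_moves([
  [200,0,0,-0.1,0,0,0],
  [200,0,0,-0.05,0,0,0],
  [200,0,0,0,0,0,0],
  [200,0,0,0,0,0,0],
  [0,0,0,0,0,0,0],
  [0,0,0,0,0,0,0],
  [0,0,0,0,0,0,0],
  [0,0,0,0,0,0,0],
  [0,0,0,0,0,0,0],
  [0,0,0,0,0,0,0],
])

```text
time_s: 10.95
ee_pos: [0.6129, -0.198, 0.0329]
eef_rot: [-3.142, -0.0, 1.862]
force: [-0.1, -0.2, -0.7]
grip_width: 0.0707
grip_force: 0.0
```

Request:
apply_moves([
  [0,0,0,0,0,0,0],
  [0,0,0,0,0,0,0],
  [0,0,0,1,0,0,0],
  [0,0,0,3,0,0,0],
  [0,0,0,4,0,0,0],
  [0,0,0,4,0,0,0],
  [0,0,0,4,0,0,0],
  [0,0,0,1,0,0,0],
  [0,0,0,0,0,0,0],
])

```text
time_s: 11.85
ee_pos: [0.6133, -0.1982, 0.2051]
eef_rot: [3.139, 0.002, 1.862]
force: [0.0, -0.5, -0.8]
grip_width: 0.0938
grip_force: 0.0
```

```bash
python3 - <<'E'
from h import *
o=ctrl.get_obs();c=ctrl.camera('wrist');print(o['ee_pos'],o['eef_rot'],o['qpos'])
cv2.imwrite('pics/w2.png',c['img'][:,:,::-1])
E
```

```text
[ 0.61327758 -0.19818107  0.20514344] [3.13888568e+00 2.10299711e-03 1.86183878e+00] [-3.69376714e-01  5.30043872e-01  1.25805227e+00 -2.21136272e-07
  1.35006864e+00 -6.60421962e-01]
```

View pics/w2.png

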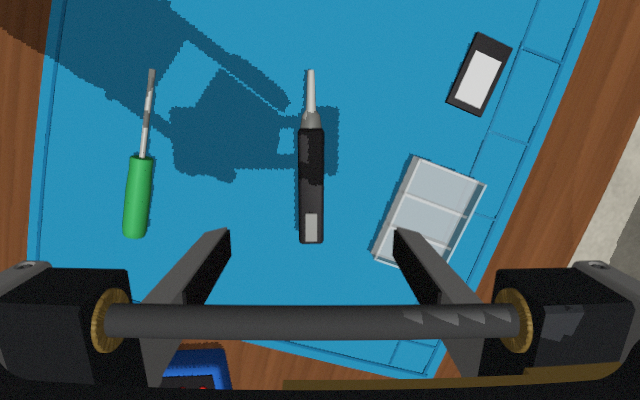

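The blower lies flat and is released: nozzle tip at (311,70), handle to (311,243). Next is the nut.

Request:
apply_moves([
  [0,-0.7,2.6,0,0,0,0.14],
  [0,-0.7,2.6,0,0,0,0.14],
  [0,-0.7,2.6,0,0,0,0.14],
  [0,-0.7,2.6,0,0,0,0.14],
  [0,-0.7,2.6,0,0,0,0.14],
  [0,-0.7,2.6,0,0,0,0.14],
  [0,-0.7,2.6,0,0,0,0.14],
  [0,-0.7,2.6,0,0,0,0.14],
  [0,-0.7,2.6,0,0,0,0.14],
  [0,-0.7,2.6,0,0,0,0.14],
])

```text
time_s: 12.9
ee_pos: [0.5418, 0.0629, 0.2009]
eef_rot: [3.141, -0.003, -3.016]
force: [-0.4, 0.2, -0.3]
grip_width: 0.094
grip_force: 0.0
```

Request:
apply_moves([
  [0,-0.8,2.6,0,0,0,0.14],
  [0,-0.8,2.6,0,0,0,0.14],
  [0,-0.8,2.6,0,0,0,0.14],
  [0,-0.8,2.6,0,0,0,0.14],
  [0,0,0.3,0,0,0,0.07],
  [0,0,0,0,0,0,0],
  [0,0,0,0,0,0,0],
  [0,0,0,0,0,0,0],
])

```text
time_s: 13.7
ee_pos: [0.5108, 0.1684, 0.2023]
eef_rot: [3.141, -0.001, -2.394]
force: [0.1, -0.3, 0.1]
grip_width: 0.0939
grip_force: 0.0
```

```bash
python3 - <<'E'
from h import *
import pickle
o=ctrl.get_obs();c=ctrl.camera('wrist');P=wpose(o,c);pickle.dump((c,P),open('w3.pkl','wb'));print(o['ee_pos'],o['eef_rot'],o['qpos'])
u,v=proj(c,[.510,.1685,.093],P);print(u,v)
u0,v0=int(u)-80,max(0,int(v)-60)
cv2.imwrite('pics/w3.png',cv2.resize(c['img'][v0:v0+120,u0:u0+160],None,fx=5,fy=5,interpolation=cv2.INTER_CUBIC)[:,:,::-1]);print(u0,v0)
E
```

```text
[0.51079446 0.16839891 0.20225235] [ 3.14108189e+00 -1.06754525e-03 -2.39394627e+00] [ 2.50383994e-01  2.98171266e-01  1.59069071e+00 -6.34972785e-05
  1.25391258e+00 -2.06803862e+00]
311.4141613132465 205.09943645148343
231 145
```

View pics/w3.png

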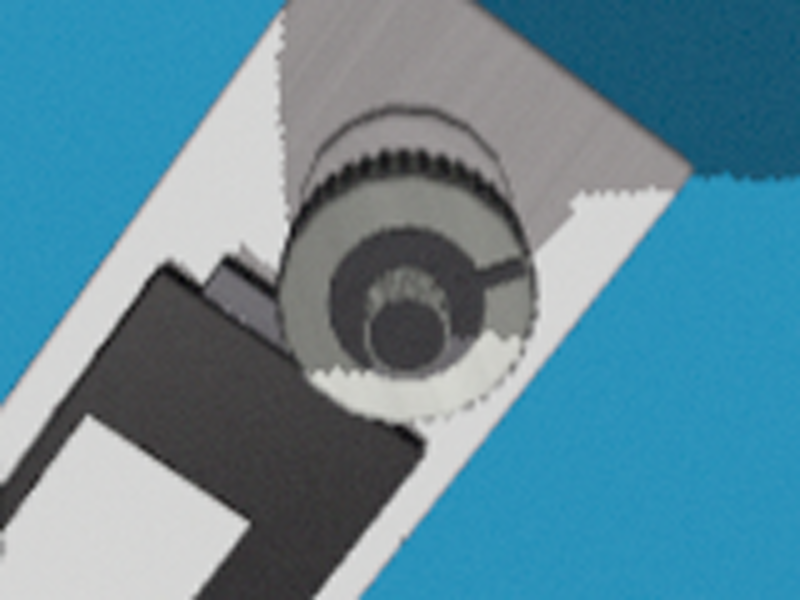

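The nut's top centre is at px (312,204), within 1 mm of the prediction, with the rib pointing right at about (331,200). Now I descend and grip.

Request:
apply_moves([
  [0,-0.1,0,-2,0,0,0],
  [0,0,0,-3.5,0,0,0],
  [0,0,0,-3,0,0,0],
  [0,0,0,-2,0,0,0],
  [0,0,0,-1,0,0,0],
  [0,0,0,0,0,0,0],
  [200,0,0,0,0,0,0],
  [200,0,0,0,0,0,0],
  [200,0,0,0,0,0,0],
  [200,0,0,0,0,0,0],
], grip_force=20)

```text
time_s: 14.75
ee_pos: [0.5101, 0.1691, 0.0885]
eef_rot: [-3.141, 0.001, -2.391]
force: [0.7, -0.4, -0.6]
grip_width: 0.0656
grip_force: 0.0
```

Request:
apply_moves([
  [200,0,0,0,0,0,0],
  [200,0,0,0,0,0,0],
  [200,0,0,0,0,0,0],
  [200,0,0,0,0,0,0],
  [200,0,0,0,0,0,0],
  [200,0,0,0,0,0,0],
  [200,0,0,0,0,0,0],
])

```text
time_s: 15.45
ee_pos: [0.5103, 0.1686, 0.0881]
eef_rot: [-3.141, 0.0, -2.391]
force: [2.2, -4.3, 0.9]
grip_width: 0.0424
grip_force: 20.0
```

```bash
python3 - <<'E'
from h import *
print(ctrl.get_obs())
E
```

```text
{'time_s': 15.45, 'qpos': array([ 2.51346181e-01,  4.34319386e-01,  1.69624188e+00, -7.66818963e-04,
        1.01027946e+00, -2.06914854e+00]), 'joint_vel': array([ 4.51299783e-05,  3.00448762e-04, -1.49058203e-03,  1.29073858e-03,
       -9.93074478e-04, -1.22090845e-03]), 'tau': array([ 2.76793107e+00, -5.47318017e+01, -2.85952073e+01,  9.77645181e-01,
        5.20352852e-01, -1.29983271e-02]), 'ee_pos': array([0.51026   , 0.16864533, 0.08810644]), 'eef_rot': array([-3.14066256e+00,  3.49768896e-04, -2.39148668e+00]), 'force': array([ 2.19301186, -4.26964617,  0.9358541 ]), 'moment': array([-0.65715173, -0.5220961 , -0.01875003]), 'grip_force': 19.999834299087524, 'grip_width': 0.0424182059971086}
```

Request:
apply_moves([
  [200,0,0,-0.02,0,0,-0.1],
  [200,0,0,-0.02,0,0,-0.1],
  [200,0,0,-0.02,0,0,-0.1],
  [200,0,0,-0.02,0,0,-0.1],
  [200,0,0,-0.02,0,0,-0.1],
  [200,0,0,-0.02,0,0,-0.1],
  [200,0,0,-0.02,0,0,-0.1],
  [200,0,0,-0.02,0,0,-0.1],
  [200,0,0,-0.02,0,0,-0.1],
  [200,0,0,-0.02,0,0,-0.1],
])

```text
time_s: 16.45
ee_pos: [0.51, 0.1697, 0.0861]
eef_rot: [3.14, 0.0, 2.888]
force: [1.9, 4.9, -0.0]
grip_width: 0.0423
grip_force: 20.0
```

Request:
apply_moves([
  [200,0,0,-0.02,0,0,-0.1],
  [200,0,0,-0.02,0,0,-0.1],
  [200,0,0,-0.02,0,0,-0.1],
  [200,0,0,-0.02,0,0,-0.1],
  [200,0,0,-0.02,0,0,-0.1],
  [200,0,0,-0.02,0,0,-0.1],
  [200,0,0,-0.02,0,0,-0.1],
  [200,0,0,-0.02,0,0,-0.1],
  [200,0,0,-0.02,0,0,-0.1],
  [200,0,0,0,0,0,0],
])

```text
time_s: 17.45
ee_pos: [0.5108, 0.1704, 0.0845]
eef_rot: [3.138, -0.001, 1.988]
force: [7.0, 11.6, -4.7]
grip_width: 0.0427
grip_force: 20.0
```

```bash
cat > st.py <<'E'
from h import *
o=ctrl.get_obs();print(o['time_s'],o['ee_pos'],'yaw',o['eef_rot'][2],'q6',o['qpos'][5],'F',o['force'],'M',o['moment'],'tau6',o['tau'][5],o['grip_force'])
E
python3 st.py; python3 - <<'E'
from h import *
c=ctrl.camera('wrist');cv2.imwrite('pics/w4.png',c['img'][:,:,::-1])
E
```

```text
17.45 [0.51075608 0.17041118 0.08449254] yaw 1.9882513119435283 q6 -0.16552061708803276 F [ 7.00680688 11.59242927 -4.70433125] M [ 1.92327773 -1.28450191 -0.02401382] tau6 1.6140659898519516 20.00023439526558
```

View pics/w4.png

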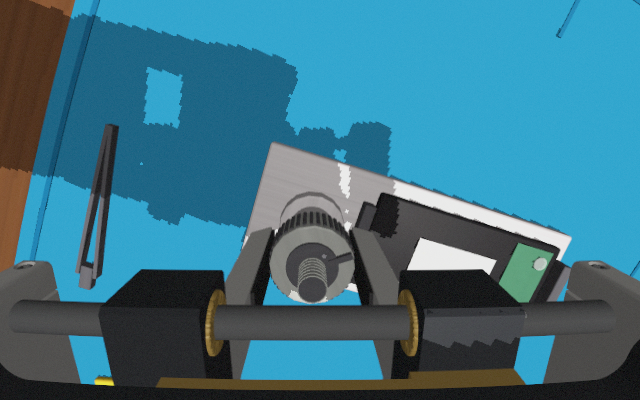

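The rib has kept its place relative to the jaws (px 343,258), so there's no slip. I'll continue in smaller portions and relieve the side force.

Request:
apply_moves([
  [200,0.05,0.1,-0.02,0,0,-0.08],
  [200,0.05,0.05,-0.02,0,0,-0.08],
  [200,0,0,-0.02,0,0,-0.08],
  [200,0,0,0,0,0,0],
])

```text
time_s: 17.9
ee_pos: [0.5111, 0.1707, 0.0838]
eef_rot: [3.141, -0.0, 1.75]
force: [1.1, 1.2, 1.9]
grip_width: 0.0419
grip_force: 20.0
```

```bash
python3 st.py
```

```text
17.9 [0.51111257 0.170724   0.08377535] yaw 1.7504840159477233 q6 0.07443874390611334 F [1.07332799 1.18879748 1.9169996 ] M [ 0.142943   -0.35002298 -0.03827295] tau6 1.4340291917324066 20.001116394996643
```

Request:
apply_moves([
  [200,0,0,-0.02,0,0,-0.08],
  [200,0,0,-0.02,0,0,-0.08],
  [200,0,0,-0.02,0,0,-0.08],
  [200,0,0,0,0,0,0],
])

```text
time_s: 18.3
ee_pos: [0.5114, 0.1707, 0.0833]
eef_rot: [3.14, -0.001, 1.513]
force: [4.5, 2.6, 2.5]
grip_width: 0.0426
grip_force: 20.0
```

```bash
python3 st.py
```

```text
18.3 [0.51139761 0.17072258 0.08331135] yaw 1.512629430176316 q6 0.312212108138437 F [4.48401815 2.648073   2.45292747] M [ 0.2208952  -0.83274419 -0.09794536] tau6 1.432599015533924 20.00112533569336
```

Request:
apply_moves([
  [200,0,0,-0.02,0,0,-0.08],
  [200,0,0,-0.02,0,0,-0.08],
  [200,0,0,-0.02,0,0,-0.08],
  [200,0,0,0,0,0,0],
])

```text
time_s: 18.7
ee_pos: [0.5117, 0.1709, 0.083]
eef_rot: [3.139, -0.002, 1.274]
force: [6.1, 3.4, 3.0]
grip_width: 0.0424
grip_force: 20.0
```

```bash
python3 st.py
```

```text
18.7 [0.51170951 0.17091063 0.08299053] yaw 1.2739503110917172 q6 0.5511007350878401 F [6.11786029 3.39507252 2.95450118] M [ 0.47849799 -1.07512937  0.26065682] tau6 1.6480426490306854 20.0009822845459
```

Request:
apply_moves([
  [200,0.05,0,0,0,0,-0.08],
  [200,0,0,0,0,0,-0.08],
  [200,0,0,0,0,0,-0.04],
  [200,0,0,0,0,0,0],
  [200,0,0,0,0,0,0],
])

```text
time_s: 19.2
ee_pos: [0.5118, 0.1705, 0.0828]
eef_rot: [3.14, -0.001, 1.075]
force: [4.3, -0.6, 5.6]
grip_width: 0.0428
grip_force: 20.0
```

```bash
python3 st.py;  python3 - <<'E'
from h import *
c=ctrl.camera('wrist');a=cv2.imread('pics/w4.png');b=c['img'][:,:,::-1];cv2.imwrite('pics/w5full.png',b)
f=lambda i:cv2.resize(i[180:310,250:375],(400,416),interpolation=cv2.INTER_CUBIC)
cv2.imwrite('pics/w5.png',np.hstack([f(a),f(b)]))
E
```

```text
19.2 [0.5118354  0.17048268 0.08276258] yaw 1.0754410496520088 q6 0.7492195625580057 F [ 4.333997   -0.56357433  5.63111983] M [-0.34561976 -0.83772177  0.2038414 ] tau6 0.3087589982897043 20.000638961791992
```

View pics/w5.png

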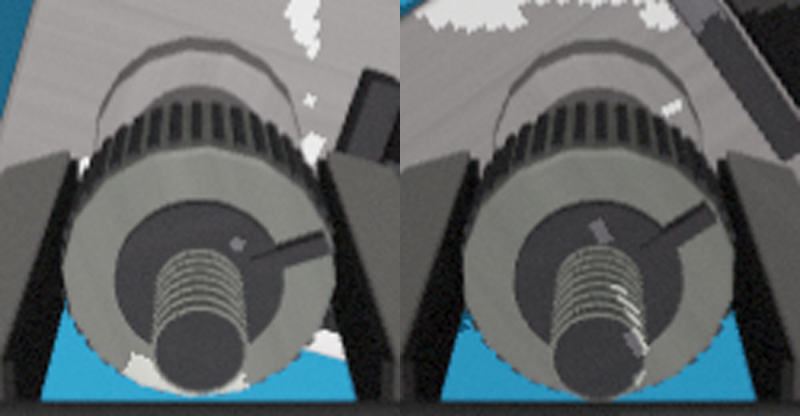

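The rib moved from about 14° to 29° in the jaws, so the grip slipped about 0.28 rad against a hard stop. To confirm, I'll grip harder and turn a bit more.

Request:
apply_moves([
  [200,0,0,0,0,0,0],
  [200,0,0,0,0,0,0],
  [200,0,0,0,0,0,-0.08],
  [200,0,0,0,0,0,-0.04],
  [200,0,0,0,0,0,0],
  [200,0,0,0,0,0,0],
], grip_force=40)

```text
time_s: 19.85
ee_pos: [0.5119, 0.1703, 0.0828]
eef_rot: [3.14, -0.0, 0.955]
force: [5.6, -2.9, 5.6]
grip_width: 0.0423
grip_force: 40.0
```

```bash
python3 st.py;  python3 - <<'E'
from h import *
c=ctrl.camera('wrist');b=c['img'][:,:,::-1];cv2.imwrite('pics/w6full.png',b)
# rib angle: darkest angle on ring radius, ellipse-corrected about centre from crop scale
def rib(i):
    g=cv2.cvtColor(np.ascontiguousarray(i),cv2.COLOR_BGR2GRAY).astype(float)
    cx,cy=250+200/3.2,180+272/3.2
    th=np.radians(np.arange(-40,80,.5));acc=0
    for r in (29,31,33,35): acc=acc+cv2.remap(g.astype(np.float32),(cx+r*np.cos(th)).astype(np.float32)[None],(cy-.93*r*np.sin(th)).astype(np.float32)[None],1)[0]
    w=np.clip(acc.min()+60-acc,0,None);return np.degrees((w*th).sum()/w.sum())
for f in('w4','w5full','w6full'): print(f,rib(cv2.imread(f'pics/{f}.png')))
E
```

```text
19.85 [0.51189332 0.17028695 0.08277209] yaw 0.9547831866432397 q6 0.8700856442758456 F [ 5.63671218 -2.93432954  5.63274198] M [-0.66193586 -0.9190987   0.69689864] tau6 0.7860476151108742 40.001487135887146
w4 19.173537018774542
w5full 35.47095442927015
w6full 42.77871096503269
```

It is bottomed: the resisting moment rose to 0.7 N m and the rib slipped exactly by the added turn. Now I back off a quarter turn.

Request:
apply_moves([
  [200,0,0,0.02,0,0,0.1],
  [200,0,0,0.02,0,0,0.1],
  [200,0,0,0.02,0,0,0.1],
  [200,0,0,0.02,0,0,0.1],
  [200,0,0,0.02,0,0,0.1],
  [200,0,0,0.02,0,0,0.1],
  [200,0,0,0.02,0,0,0.1],
  [200,0,0,0.02,0,0,0.1],
  [200,0,0,0.02,0,0,0.1],
  [200,0,0,0.02,0,0,0.1],
])

```text
time_s: 20.9
ee_pos: [0.511, 0.1704, 0.0846]
eef_rot: [-3.141, -0.0, 1.958]
force: [-1.2, -1.4, 8.5]
grip_width: 0.0421
grip_force: 40.0
```

Request:
apply_moves([
  [200,0,0,0.02,0,0,0.1],
  [200,0,0,0.02,0,0,0.1],
  [200,0,0,0.02,0,0,0.1],
  [200,0,0,0.02,0,0,0.1],
  [200,0,0,0.02,0,0,0.1],
  [200,0,0,0.02,0,0,0.07],
  [200,0,0,0,0,0,0],
  [200,0,0,0,0,0,0],
  [200,0,0,0,0,0,0],
])

```text
time_s: 21.8
ee_pos: [0.5106, 0.1701, 0.0856]
eef_rot: [-3.14, -0.001, 2.524]
force: [-4.3, -3.5, 10.0]
grip_width: 0.0424
grip_force: 40.0
```

```bash
python3 st.py;  python3 - <<'E'
from h import *
c=ctrl.camera('wrist');b=c['img'][:,:,::-1];t=ctrl.camera('top')['img'][:,:,::-1]
f=lambda i:cv2.resize(i[180:310,250:375],(400,416),interpolation=cv2.INTER_CUBIC)
top=np.zeros((416,400,3),np.uint8);top[:]=cv2.resize(t[60:260,130:445],(400,416))
cv2.imwrite('pics/w7.png',np.hstack([f(b),top]))
E
```

```text
21.8 [0.51061307 0.17012537 0.08564433] yaw 2.5238736509128277 q6 -0.6992947102970263 F [-4.2976768 -3.5230925  9.9681114] M [-0.81563949  0.69580875  0.07377407] tau6 0.02460281364619732 40.002753138542175
```

View pics/w7.png

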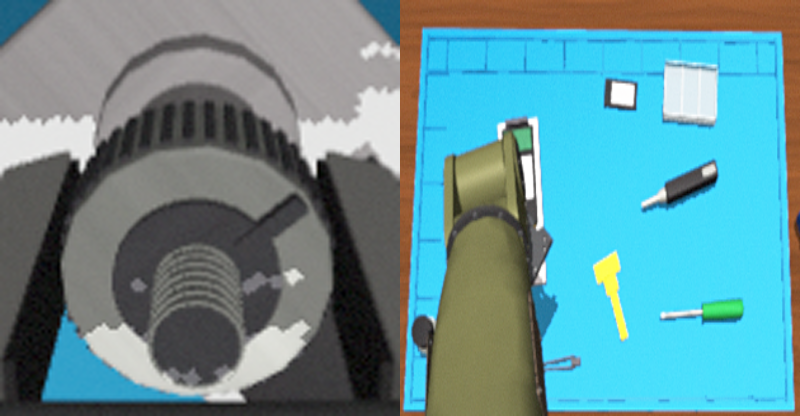

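The rib sits at the same place in the jaws, about 34–36°, so nothing slipped on the way back. The blower lies flat and the other things haven't moved. Handing in.

```bash
python3 -c "
from station import ctrl
print(ctrl.hand_in())"
```

```text
the job is handed in; nothing more can be done
None
```

I aimed the blower at the gap for over a second and laid it back flat, then bottomed the nut, backed it off 1.57 rad and handed in with the gripper still holding it at 40 N; the hand-in returned no verdict.

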